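Gauge the guide gap with feeler blades

TASK

Gauge the gap in the tilted guide block: of the two feeler blades in the rack, find the one that slides in along the sloping bed with a light drag from the sprung shoe (red may be too thick to enter, so do not force it; yellow may be loose), push it in until its handle meets the bed, let go and leave it there. The other blade must hang upright in the rack at the end. Record the result with the selector lever: fully over to the red tab if red fits, fully over to the yellow tab if yellow does, and leave the bottle, beaker and solder spool alone.

Things in the scene. Friction and masses are not known exactly. Their poses are not given: they have to be found in the camera images.
- bed: sloping steel bed, 64 mm wide, 58 mm long, on a fixed 150x120 mm base. Origin: middle of its upper edge on its face, 80 mm above the bench. z: up the slope, 30 deg from vertical, leaning to the robot; x: normal of the face, toward the head (up and away); y: along the edge. A blade goes in along -z, flat on the face (its mid-plane at x = half its thickness); home = handle on the edge, tip at z = -70 mm
- head: fixed blue head over the bed, set a few mm nearer or farther each time. Bed frame: bevelled lip at z = -25 to -37 mm, 6.4 to 10.6 mm off the bed; then a brass shoe to z = -57 mm, standing 3.9 mm farther in. Too thick a blade stops 27 to 34 mm down; one thinner than the shoe's gap has no drag; if both enter and drag, either counts. Origin: under the base's centre, base's axes
- shoe (a joint): how far the brass shoe is pushed back by a blade (m): 0 at rest, up to 0.008; pressed toward the bed by a spring of 3 N at rest plus 0.6 N per mm, so pushing a fitting blade in takes about 3 to 12 N
- rack: grey blade rack, 60x170x80 mm, fixed. Origin: centre of its underside, z up. Its 8 mm top plate (upper side z = 80 mm) has two slots at y = +40 and -40 mm, x = 0, each 12 mm along x, 40 mm along y. A blade hanging in one by its shoulders has its tip 10 mm and its handle centre 110 mm above the bench, and its x axis along the rack's x
- red_blade_grip (a point): handle centre of the thick feeler blade (loose, 60 to 130 g), 20 mm under its top. z: along the blade toward the handle, x: thickness, y: width. Steel blade 8 mm thick, 34 wide, 70 long, end bevelled; red handle 14 mm thick (x), 44 wide, 50 long, its lowest 10 mm 56 wide (shoulders); one mid-plane. Starts hanging upright in either rack slot
- red_blade_tip (a point): middle of the tip of the red-handled blade's steel, 100 mm from its handle centre; axes as at the handle
- yellow_blade_grip (a point): handle centre of the thin feeler blade (loose, 60 to 130 g), 20 mm under its top. z: along the blade toward the handle, x: thickness, y: width. Steel blade 5 mm thick, 34 wide, 70 long, end bevelled; yellow handle 14 mm thick (x), 44 wide, 50 long, its lowest 10 mm 56 wide (shoulders); one mid-plane. Starts hanging upright in either rack slot
- yellow_blade_tip (a point): middle of the tip of the yellow-handled blade's steel, 100 mm from its handle centre; axes as at the handle
- selector (a joint): selector lever (rad): 0 = fully over to the yellow tab (robot's side), 1.0 = fully over to the red tab (far side); starts near the middle and stays where it is left
- selector_tip (a point): centre of the black ball (26 mm) at the lever's tip; it swings in the base's x-z plane on a 70 mm radius about a pivot 22 mm above the bench: 92 mm high in the middle, 83 mm at the ends, where it is 34 mm to either side of the base's middle; about 1 N moves it
- selector_base: grey base of the selector, 70 x 50 x 25 mm, fixed; place and yaw vary. Origin: centre of its underside; x points to the red tab on the bench beside it (far side), -x to the yellow tab (robot's side)
- glass_mid (a point): small glass beaker standing at the back, 47 x 52 x 61 mm, 30 mm above its foot; not to be moved
- dropper_mid (a point): brown dropper bottle standing at the back, 33 mm wide, 102 mm high, 30 mm above its foot; not to be moved
- spool_mid (a point): spool of solder standing in front of the guide block, 72 x 63 x 53 mm, 30 mm above its foot; not to be moved
Things that resemble listed ones, but are neither listed nor needed, are in the scene too. What is shaped like the selector_base but orange is not meant.

How it is judged (in metres and radians):
At the end, for the whole second after the job is handed in: One blade home in the guide (tip 64 mm or more down the bed, within 12 mm of its middle) with the shoe pushed back 0.15 mm or more; the other upright in a rack slot (tip under 18 mm above the bench); selector within 0.15 rad of the end of the home blade's colour; blades at rest (value of joint shoe above 0.00015 m and linear speed of each of red_blade, yellow_blade below 0.02 m/s and ((z of red_blade_tip in the frame of bed below -0.064 m and y of red_blade_tip in the frame of bed between -0.012 and 0.012 m and x of red_blade_tip in the frame of bed between -0.003 and 0.014 m and angle between yellow_blade_tip's own z axis and vertical below 0.15 rad and z of yellow_blade_tip in the frame of rack below 0.018 m and x of yellow_blade_tip in the frame of rack between -0.01 and 0.01 m and y of yellow_blade_tip in the frame of rack between -0.06 and 0.06 m and value of joint selector above 0.85 rad) or (z of yellow_blade_tip in the frame of bed below -0.064 m and y of yellow_blade_tip in the frame of bed between -0.012 and 0.012 m and x of yellow_blade_tip in the frame of bed between -0.003 and 0.014 m and angle between red_blade_tip's own z axis and vertical below 0.15 rad and z of red_blade_tip in the frame of rack below 0.018 m and x of red_blade_tip in the frame of rack between -0.01 and 0.01 m and y of red_blade_tip in the frame of rack between -0.06 and 0.06 m and value of joint selector below 0.15 rad))); the robot touches nothing.
It fails at once if a blade is forced against the head (over 80 N squeezed between bed and lip) (contact force between any of red_blade, yellow_blade and head above 80 N).
It fails at once if the bottle, beaker or spool is moved by more than 30 mm (distance of any of glass_mid, dropper_mid, spool_mid from where it was at the start of the episode above 0.03 m).
It also fails if it takes over 69 s, if anything falls off the work surface, if the arm or the gripper's body presses on something with over 40 N, if the wrist force passes 120 N, or if a joint passes its speed limit or range.

ROBOT

A 6-joint arm with a two-finger parallel gripper is mounted at the origin on a cart in front of the work surface, level with it; the furniture and walls round the work are solid. World frame = base frame: x ahead of the robot, y to its left, z up, the work surface at z = 0. Lengths are in m, angles in degrees, forces in N, time in s.
With the tool pointing down it reaches from about 0.325 to 0.925 m from the base axis. Payload 3.1 kg.
Tool frame: the origin (TCP) lies between the finger pads; the fingertips stand 11 mm ahead of it and the grasp point (between the pads) lies 8 mm behind it (env.tips_ahead is the distance from the TCP to the fingertips, in m); z points along the fingers, y is the line along which they close (so a half turn about z gives the same grasp; the last joint's range is limited). The gripper opens to 85 mm and grips with 20 to 120 N. Pads are 22 mm wide; open, the fingers measure 114 mm over their backs; the gripper's body (76 mm by 85 mm) begins 54 mm behind the grasp point. The pads swing forward as they close: fully open they stand 13 mm farther back than shut.
Start: joints at [-77.303, 12.427, 92.441, -0, 75.132, -6.429], TCP at [0.205, -0.591, 0.222] pointing down, gripper open.
Joint ranges: [-157.48, 157.48], [-44.54, 120.13], [17.64, 146.25], [-64.5, 244.5], [7.68, 150.69], [-147.95, 147.95]. Speed limits (degrees/s): [159.86, 159.86, 180, 180, 180, 180].

INTERFACE

Orientations are given as a 3x3 rotation matrix whose columns are the frame's x, y, z axes.
In Python, from cell import env gives the robot as it stands. Calls block until the motion is done:
- env.move_pose(position, orientation): joint-space move of the TCP to a pose.
- env.move_straight(position, velocity=0.15, rotation=None, until_force=None): straight line of the TCP; rotation=None keeps the orientation; velocity is the mean speed in m/s. With until_force (N) it stops when the force on the tool has changed by that much, and returns True; else False.
- env.move_joints(angles): joint-space move.
- env.set_gripper(opening, effort=None): opening from 0.0 (shut) to 1.0 (fully open); effort is the grip in N (None keeps the last); returns when the fingers have stopped.
- env.sleep(seconds).
- env.solve_ik(position, orientation): joint angles nearest the present ones, or None.
- env.read_state(): the state.
- env.read_camera(name): name is "scene" or "top"; returns the picture (400x640x3 uint8, blue, green, red); there is no depth.
- env.calibration(name): a dict with "intrinsics" (3x3 intrinsics, pixels), "rvec" (rotation vector, rad) and "tvec" (3), from world to camera coordinates, as OpenCV has them. Camera axes: x right, y down, z forward; pixel columns grow to the right and rows downward; lengths in m; the calibration is good to about 2 mm. A picture is of the moment at which its call begins. calibration takes no time and is no camera call.
A pose or a line that the arm cannot do raises env.Unreachable and nothing moves.
- env.job_done(): hands the job in; it is judged then, once.
The state is a dict: "clock": time; "qpos": joint angles; "joint_vel": joint speeds; "joint_efforts": joint torques, N m; "eef_pos": TCP position; "ee_rot": TCP orientation; "force": force on the tool from outside, world axes, zero at the start; "wrist_torque": the same for the moment, N m; "finger_gap": opening from 0.0 (shut) to 1.0 (fully open); "grip_force": force on a finger pad.
Only numpy, scipy, OpenCV 4.12 (cv2) and the standard library are available. Lean on these libraries where they do the work, as an engineer would, in place of code of your own. Each camera call takes 0.05 s, during which the arm holds its last target. There are 200 camera calls.

## Working session

There is one attempt and no reset: what is moved stays moved. The work goes in short steps, each a Python script; the robot and the scene stay as the last script left them, time stands still between calls to the robot, and variables do not carry over. Pictures are saved under pics/ and viewed, at most 10 in all, crops included, and the job is handed in when it is done.

```bash
mkdir -p pics; ls; cat > h.py <<'E'
import numpy as np, cv2
from cell import env
def cam(n):
    c=env.calibration(n); K=np.array(c["intrinsics"],float); R=cv2.Rodrigues(np.array(c["rvec"],float))[0]; t=np.array(c["tvec"],float).ravel()
    return K,R,t
def ray(n,uv):
    K,R,t=cam(n); d=R.T@np.linalg.solve(K,[uv[0],uv[1],1.]); return -R.T@t, d/np.linalg.norm(d)
def onz(n,uv,z):
    o,d=ray(n,uv); return o+d*(z-o[2])/d[2]
def proj(n,P):
    K,R,t=cam(n); p=(R@np.atleast_2d(P).T).T+t; q=(K@p.T).T; return q[:,:2]/q[:,2:]
def tri(uv1,uv2,a="scene",b="top"):
    o1,d1=ray(a,uv1);o2,d2=ray(b,uv2)
    s=np.linalg.lstsq(np.c_[d1,-d2],o2-o1,rcond=None)[0]
    p,q=o1+d1*s[0],o2+d2*s[1]; return (p+q)/2,np.linalg.norm(p-q)
E
python3 - <<'E'
from h import *
for n in("scene","top"):
    im=env.read_camera(n); cv2.imwrite(f"pics/{n}0.png",im); print(n,ray(n,(320,200)))
    cv2.imwrite(f"pics/{n}0b.png",cv2.resize(im,(800,500),interpolation=cv2.INTER_CUBIC))
print(env.read_state()["clock"])
E
```

```text
pics
scene (array([-0.11206487,  0.77073251,  0.78944606]), array([ 0.50913873, -0.65020179, -0.56392853]))
top (array([ 0.37632337, -0.03882023,  1.15295855]), array([ 0.13897213, -0.00505679, -0.99028338]))
0.1
```

View pics/scene0b.png

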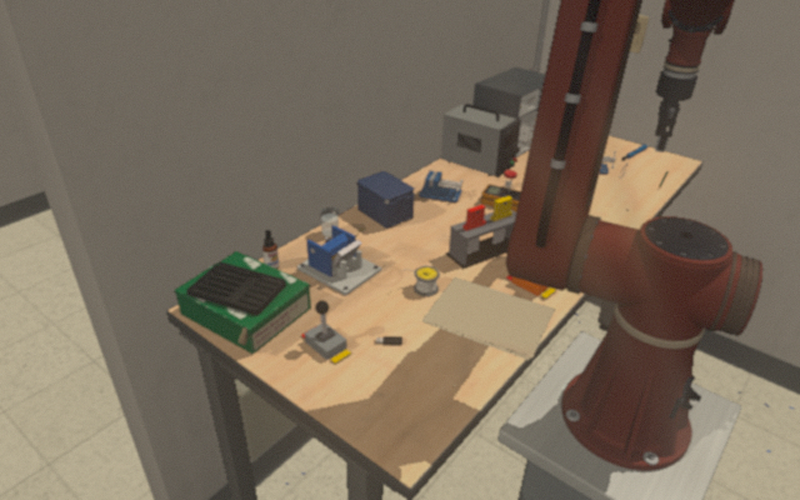

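View pics/top0b.png

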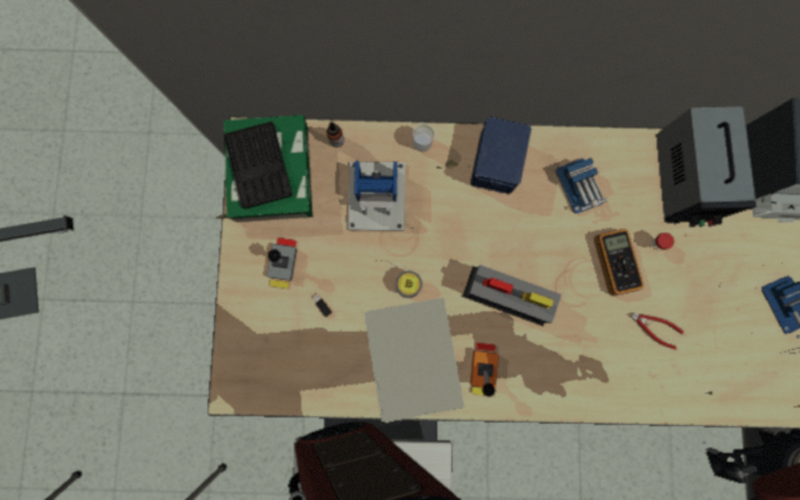

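The scene view shows the guide at about (340,260), the rack at (485,230) and the grey selector at (325,330), all in pixels of the 800-wide picture. In the top view they are at (377,195), (510,293) and (282,260), with red in the left rack slot and yellow in the right. Next I'll look at enlarged crops.

```bash
python3 - <<'E'
from h import *
t=cv2.imread("pics/top0.png"); s=cv2.imread("pics/scene0.png")
def crop(im,u,v,w,h,k):
    c=cv2.resize(im[v:v+h,u:u+w],None,fx=k,fy=k,interpolation=cv2.INTER_CUBIC)
    for i in range(0,w,10): cv2.putText(c,str(u+i) if i%20==0 else "|",(i*k,8),0,.3,(0,255,255),1)
    for i in range(0,h,10): cv2.putText(c,str(v+i),(0,i*k+4),0,.3,(0,255,255),1)
    return c
A=crop(t,270,120,64,66,6); B=crop(t,364,205,88,60,4)
C=crop(s,235,170,80,66,5); D=crop(s,350,150,80,66,5)
cv2.imwrite("pics/m1.png",np.hstack([A[:396],np.vstack([B,np.zeros((156,352,3),np.uint8)])]))
cv2.imwrite("pics/m2.png",np.hstack([C,D]))
hsv=cv2.cvtColor(t,cv2.COLOR_BGR2HSV); hs=cv2.cvtColor(s,cv2.COLOR_BGR2HSV)
def blobs(n,h,lo,hi,m=15):
    k=cv2.inRange(h,lo,hi); N,L,S,Ce=cv2.connectedComponentsWithStats(k)
    for i in range(1,N):
        if S[i,4]>=m:
            pts=np.argwhere(L==i)[:,::-1].astype(np.float32); r=cv2.minAreaRect(pts); print(n,lo,S[i],Ce[i].round(1),np.round(r[1],1),round(r[2],1))
for n,h in(("top",hsv),("scene",hs)):
    blobs(n,h,(0,170,90),(8,255,255)); blobs(n,h,(22,150,110),(34,255,255)); blobs(n,h,(100,130,60),(125,255,255),60)
k=cv2.inRange(hsv,(0,0,0),(180,255,50))[185:235,200:245]
E
```

```text
top (0, 170, 90) [526 187  12  12  98] [531.3 192.4] [10.6  9.9] 45.0
top (0, 170, 90) [222 191  14   6  59] [228.7 193.3] [13.4  4.1] 8.1
top (0, 170, 90) [391 223  19  12 107] [400.4 227.8] [18.8  6.3] 26.6
top (0, 170, 90) [519 254  27  12  34] [533.1 258.5] [28.2  2.9] 23.7
top (0, 170, 90) [511 257  28  21  47] [522.5 267.8] [33.6  3.5] 36.5
top (0, 170, 90) [381 275  15   6  63] [387.8 277.2] [14.4  4.3] 6.3
top (22, 150, 110) [319 219  16  16 164] [326.8 226.3] [14.7 15. ] 56.3
top (22, 150, 110) [216 224  15   6  59] [223.2 226.7] [14.1  4.1] 7.1
top (22, 150, 110) [424 235  18  10  94] [432.5 239.3] [18.   5.1] 20.6
top (22, 150, 110) [378 309   8   6  38] [381.3 311.7] [5. 7.] 90.0
top (100, 130, 60) [284 130  33  26 418] [299.4 146.2] [25. 32.] 90.0
top (100, 130, 60) [611 222  28  43 366] [624.3 243.1] [40.7 23.7] 63.4
scene (0, 170, 90) [405 137   7   4  19] [407.9 138.7] [6.1 2.9] 11.3
scene (0, 170, 90) [372 164  16  20 191] [379.8 173.3] [19. 15.] 90.0
scene (22, 150, 110) [393 156  17  20 215] [401.6 165.8] [14.8 19.9] 4.8
scene (22, 150, 110) [334 214  15   9 111] [341.2 218.1] [ 8. 14.] 90.0
scene (22, 150, 110) [433 230  11   9  51] [438.4 233.8] [ 4.6 11. ] 53.1
scene (22, 150, 110) [265 279  15  12  81] [271.9 284.6] [ 5.4 15.6] 58.0
scene (100, 130, 60) [259 187  18  14  99] [267.8 193.6] [ 5.8 19.1] 56.3
```

View pics/m1.png

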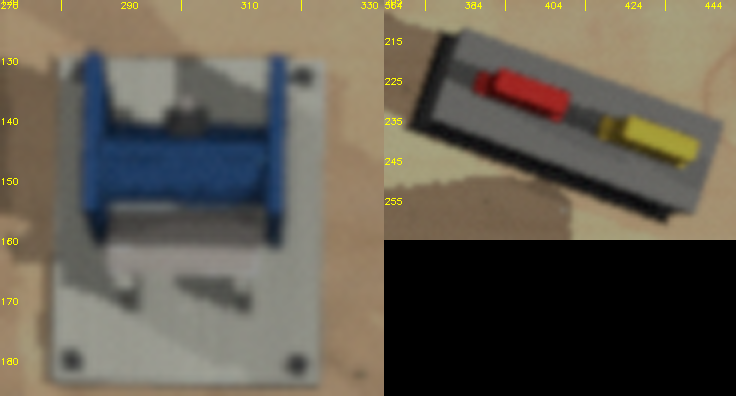

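View pics/m2.png

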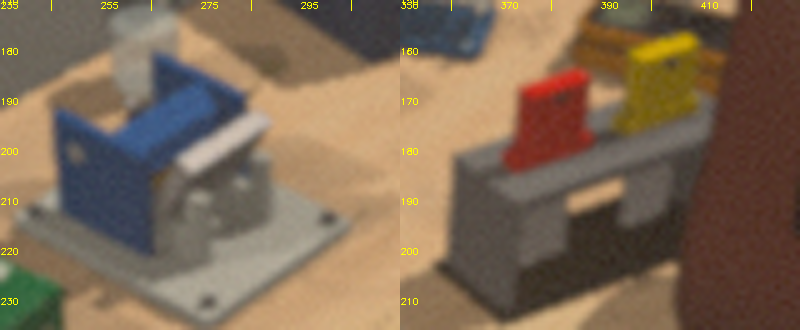

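The top crop puts the guide base corners near (278,183), (322,183), (324,129) and (281,129), with the bed's light top edge at v≈161–166. The rack plate corners are near (383,212), (448,236), (441,258) and (375,236). The scene crop shows the bed's white edge from (270,202) to (287,193), with blue cheeks on both sides. Next I'll compute the poses.

```bash
python3 - <<'E'
from h import *
np.set_printoptions(precision=4,suppress=True)
t=cv2.imread("pics/top0.png"); s=cv2.imread("pics/scene0.png")
print("rack corners z80:");c=[onz("top",p,.08) for p in((383,212.5),(448.5,235.75),(441,258.25),(375.5,235.75))]
c=np.array(c);print(c, np.linalg.norm(c-np.roll(c,-1,0),axis=1),c.mean(0))
print("base corners:");b=np.array([onz("top",p,.008) for p in((278.5,183.7),(322.5,183.7),(324,129.3),(281,129.3))])
print(b,np.linalg.norm(b-np.roll(b,-1,0),axis=1),b.mean(0))
h=cv2.cvtColor(t,cv2.COLOR_BGR2HSV);hs=cv2.cvtColor(s,cv2.COLOR_BGR2HSV)
def maskc(h,lo,hi,u,v,w,hh):
    m=np.zeros(h.shape[:2],np.uint8); m[v:v+hh,u:u+w]=cv2.inRange(h,lo,hi)[v:v+hh,u:u+w]; return m
def rect(m):
    p=np.argwhere(m>0)[:,::-1].astype(np.float32); return cv2.minAreaRect(p),p.mean(0),len(p)
# bright top faces of handles, z=.13
for nm,lo,hi,box in(("red",(0,150,150),(8,255,255),(385,218,30,22)),("yel",(22,130,150),(34,255,255),(418,230,30,22))):
    r=rect(maskc(h,lo,hi,*box)); print(nm,r, onz("top",r[1],.13), onz("top",r[0][0],.13))
# selector
R=onz("top",(228.7,193.3),.003);Y=onz("top",(223.2,226.7),.003); print("tabs",R,Y,np.linalg.norm(R-Y),np.degrees(np.arctan2(*(R-Y)[1::-1])))
m=maskc(h,(0,0,0),(180,255,60),208,192,25,22);N,L,S,C=cv2.connectedComponentsWithStats(m);print("ball top",S[1:],C[1:])
m2=maskc(hs,(0,0,0),(180,255,60),245,235,25,22);N,L,S2,C2=cv2.connectedComponentsWithStats(m2);print("ball scene",S2[1:],C2[1:])
i=1+S[1:,4].argmax();j=1+S2[1:,4].argmax();print(tri(C2[j],C[i]))
# bed edge: face-side edge in top view at z=.08
for p in((287,160.7),(313,160.7),(287,166),(313,166)): print("edge",p,onz("top",p,.08))
for p in((271,204),(288.3,195),(270.5,201.5),(286,192.5)): print("scene edge",p,onz("scene",p,.08))
print(t[150:172,300].tolist())
E
```

```text
rack corners z80:
[[ 0.4995 -0.2007  0.08  ]
 [ 0.4461 -0.3619  0.08  ]
 [ 0.3909 -0.3425  0.08  ]
 [ 0.4418 -0.1824  0.08  ]] [0.1698 0.0585 0.1679 0.0606] [ 0.4446 -0.2719  0.08  ]
base corners:
[[ 0.578   0.0666  0.008 ]
 [ 0.5809 -0.0503  0.008 ]
 [ 0.7308 -0.051   0.008 ]
 [ 0.7277  0.0655  0.008 ]] [0.117  0.1499 0.1165 0.1497] [0.6544 0.0077 0.008 ]
red (((400.9000244140625, 227.30001831054688), (16.443843841552734, 3.7947328090667725), 18.434947967529297), array([400.7314, 227.2836], dtype=float32), 67) [ 0.4599 -0.2349  0.13  ] [ 0.4599 -0.2353  0.13  ]
yel (((433.2773742675781, 239.2372283935547), (17.0871524810791, 4.357223987579346), 19.983104705810547), array([433.1867, 239.1467], dtype=float32), 75) [ 0.434  -0.3108  0.13  ] [ 0.4338 -0.311   0.13  ]
tabs [0.5497 0.1983 0.003 ] [0.4606 0.2079 0.003 ] 0.08958260989132315 -6.130895912447846
ball top [[215 200  16  14 143]] [[221.7273 206.7622]]
ball scene [[254 243   7   7  22]] [[256.8182 246.4545]]
(array([0.5081, 0.2001, 0.0866]), np.float64(0.011878913923251392))
edge (287, 160.7) [0.6245 0.0409 0.08  ]
edge (313, 160.7) [ 0.6261 -0.0244  0.08  ]
edge (287, 166) [0.6109 0.0404 0.08  ]
edge (313, 166) [ 0.6125 -0.0247  0.08  ]
scene edge (271, 204) [0.6145 0.0512 0.08  ]
scene edge (288.3, 195) [ 0.6086 -0.01    0.08  ]
scene edge (270.5, 201.5) [0.6235 0.0437 0.08  ]
scene edge (286, 192.5) [ 0.6216 -0.015   0.08  ]
[[98, 59, 29], [90, 56, 28], [78, 46, 24], [73, 53, 41], [74, 67, 60], [68, 70, 68], [67, 69, 72], [75, 77, 80], [77, 81, 84], [80, 83, 86], [94, 98, 102], [121, 127, 131], [134, 140, 145], [133, 140, 145], [130, 136, 141], [118, 124, 127], [93, 99, 99], [86, 91, 91], [105, 111, 111], [126, 134, 133], [133, 142, 141], [138, 146, 145]]
```

```bash
cat >> h.py <<'E'
yr=np.radians(-18.5); RX=np.array([np.cos(yr),np.sin(yr),0]); RY=np.array([-np.sin(yr),np.cos(yr),0])
RACK=np.array([.4455,-.2725,0]); SLOT={"red":RACK+.04*RY,"yellow":RACK-.04*RY}
def bedframe(yaw,o):
    c,s=np.cos(yaw),np.sin(yaw); f=np.array([c,s,0]); up=np.array([0,0,1.])
    x=f*np.cos(np.pi/6)+up*.5; z=-f*.5+up*np.cos(np.pi/6); return np.c_[x,np.cross(z,x),z],np.array(o)
def tool(ydir,zdir): 
    ydir,zdir=np.array(ydir,float),np.array(zdir,float); return np.c_[np.cross(ydir,zdir),ydir,zdir]
DOWN=np.array([0,0,-1.])
E
python3 - <<'E'
from h import *
np.set_printoptions(precision=4,suppress=True)
g=cv2.cvtColor(cv2.imread("pics/top0.png"),cv2.COLOR_BGR2GRAY).astype(float)
def cross(prof,up):  # subpixel max-gradient location
    d=np.diff(prof)*up; i=int(d.argmax()); 
    if 0<i<len(d)-1:
        a,b,c=d[i-1:i+2]; k=a-2*b+c; return i+.5+(.5*(a-c)/k if k else 0)
    return i+.5
def fit(pts):
    vx,vy,x,y=cv2.fitLine(np.float32(pts),cv2.DIST_HUBER,0,.01,.01).ravel(); return (x,y),(vx,vy)
for nm,z,pts in(
 ("front",.008,[(u,180+cross(g[180:189,u],-1)) for u in range(283,319)]),
 ("frontup",.008,[(u,180+cross(g[180:189,u],1)) for u in range(283,319)]),
 ("left",.008,[(275+cross(g[v,275:285],1),v) for v in range(135,180)]),
 ("right",.008,[(317+cross(g[v,317:329],1),v) for v in range(138,180)]),
 ("rightd",.008,[(317+cross(g[v,317:329],-1),v) for v in range(138,180)]),
 ("bed",.08,[(u,157+cross(g[157:164,u],1)) for u in range(290,310)]),
 ("bedback",.08,[(u,163+cross(g[163:169,u],-1)) for u in range(290,310)])):
    p,d=fit(pts); p=np.array(p);d=np.array(d); a,b=onz("top",p-d*15,z),onz("top",p+d*15,z); print(nm,p,onz("top",p,z),np.degrees(np.arctan2(*(b-a)[1::-1])), np.std(np.cross(np.array(pts)-p,d)))
F,o=bedframe(0.01,[.6255,.008,.08])
st=env.read_state();print(st["ee_rot"])
for sg in(1,-1):
    q=[env.solve_ik(SLOT[k]+[0,0,z],tool(sg*RX,DOWN)) for k in("red","yellow") for z in(.102,.25)]
    q+=[env.solve_ik(o+F@[.004,0,z],tool(sg*F[:,0],-F[:,2])) for z in(.022,.1,.14)]
    for a in q: print(sg,a)
E
```

```text
front [297.5    183.1084] [0.5809 0.0162 0.008 ] -89.53383267656777 0.16581439900419628
frontup [297.6    184.9827] [0.5758 0.0158 0.008 ] -88.39086498402975 1.1271344444760985
left [278.2253 158.4023] [0.6468 0.07   0.008 ] -176.47889696204035 1.8126384181503936
right [318.3125 156.5341] [ 0.6547 -0.0374  0.008 ] -173.55377355019655 2.385687282049655
rightd [323.0878 153.6   ] [ 0.6631 -0.05    0.008 ] -1.0527262716882926 1.2534768678303565
bed [297.1    160.4728] [0.6257 0.0156 0.08  ] -89.42880053874543 0.062327289666637434
bedback [300.127  165.6343] [0.6127 0.0076 0.08  ] -88.89203698686686 1.0065643998168234
[[ 0.9448  0.3276 -0.0005]
 [ 0.3276 -0.9448  0.0021]
 [ 0.0003 -0.0022 -1.    ]]
1 [-34.9256   7.0872 112.6351  -0.      60.2778 -16.4256]
1 [-34.9256  -2.4938 105.4492  -0.      77.0446 -16.4256]
1 [-43.202    9.1701 110.2578  -0.      60.5721 -24.702 ]
1 [-43.202   -0.1994 103.2011  -0.      76.9983 -24.702 ]
1 [ -7.94     4.8237 120.787   10.0853  25.0035 -16.5429]
1 [ -8.7335  -6.8561 123.559    8.3344  33.9058 -15.0097]
1 [ -9.201  -12.6469 124.3223   7.761   38.9435 -14.5359]
-1 None
-1 None
-1 None
-1 None
-1 None
-1 None
-1 None<stdin>:19: DeprecationWarning: Arrays of 2-dimensional vectors are deprecated. Use arrays of 3-dimensional vectors instead. (deprecated in NumPy 2.0)
```

```bash
python3 - <<'E'
from h import *
np.set_printoptions(precision=4,suppress=True)
T=tool(RX,DOWN)
env.set_gripper(.6,80)
env.move_pose(SLOT["red"]+[0,0,.2],T)
print(env.move_straight(SLOT["red"]+[0,0,.103],.12,until_force=8))
env.set_gripper(0,80)
s=env.read_state();print(s["clock"],s["eef_pos"],s["finger_gap"],s["grip_force"],s["force"])
env.move_straight(SLOT["red"]+[0,0,.2],.15)
s=env.read_state();print(s["clock"],s["finger_gap"],s["force"])
F,o=bedframe(np.radians(.4),[.6256,.008,.08])
B=tool(F[:,0],-F[:,2])
env.move_pose(o+F@[.006,0,.15],B)   # handle centre z=.158, tip .058
s=env.read_state();print(s["clock"],s["finger_gap"],s["force"])
for n in("scene","top"): cv2.imwrite(f"pics/{n}1.png",env.read_camera(n))
t=cv2.imread("pics/top1.png");c=cv2.imread("pics/scene1.png")
cv2.imwrite("pics/m3.png",np.hstack([cv2.resize(c[110:230,230:330],(400,480)),cv2.resize(t[100:220,250:350],(400,480))]))
E
```

```text
False
3.5333 [ 0.4591 -0.2351  0.1041] 0.1364249501311613 80.3970001777634 [0.2022 0.5555 4.8091]
4.3333 0.14096848447881383 [-0.4525 -1.1116 -1.0835]
5.3333 0.14401232574769307 [ 0.0922  0.0796 -2.0021]
```

View pics/m3.png

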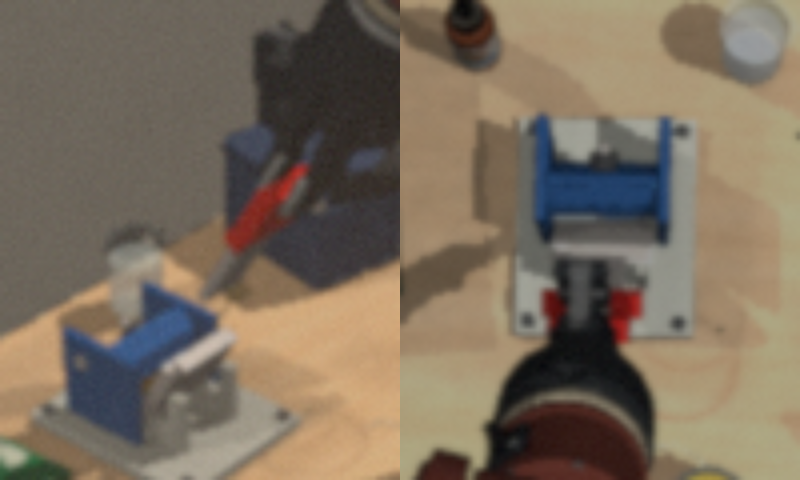

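Red is held square and the blade lines up with the bed. The handle is at about (592,305) in the right panel, against the bed centre at about (605,240). Next is a guarded insertion.

```bash
cat >> h.py <<'E'
F,o=bedframe(np.radians(.4),[.6256,.008,.08]); B=tool(F[:,0],-F[:,2])
def bp():
    s=env.read_state(); p=F.T@(s["eef_pos"]-o)*1000; f=F.T@s["force"]; 
    print("t %.2f x %.2f y %.2f tip %.2f | F"%(s["clock"],p[0],p[1],p[2]-92),f.round(1),"gap %.3f"%s["finger_gap"]); return p/1000
E
python3 - <<'E'
from h import *
bp()
print(env.move_straight(o+F@[.0075,0,.079],.1,until_force=8)); p=bp()
print(env.move_straight(o+F@[-.002,p[1],p[2]],.01,until_force=2.5)); p=bp()
E
```

```text
t 5.43 x 6.43 y -1.25 tip 57.86 | F [-0.5 -0.3 -1.2] gap 0.143
False
t 6.29 x 7.96 y -0.21 tip -12.80 | F [-0.8 -0.3 -1.2] gap 0.142
True
t 7.02 x 1.47 y -0.26 tip -12.62 | F [ 2.1  1.  -0. ] gap 0.142
```

```bash
python3 - <<'E'
from h import *
p=bp()
x=p[0]+.0002
for tip in(-.024,-.036,-.044):
    r=env.move_straight(o+F@[x,0,tip+.092],.02,until_force=10); print(r); p=bp()
    if r: break
E
```

```text
t 7.02 x 1.47 y -0.26 tip -12.62 | F [ 2.1  1.  -0. ] gap 0.142
False
t 7.72 x 1.83 y -0.07 tip -24.23 | F [ 3.2 -0.4 -2.7] gap 0.143
False
t 8.47 x 2.46 y -0.08 tip -35.91 | F [5.1 1.  1.7] gap 0.144
True
t 8.89 x 3.14 y -0.12 tip -43.09 | F [ 0.7 -0.5  0.9] gap 0.140
```

Red has passed the lip (too thick would have stopped by 34 mm), so it fits. I'll keep pushing.

```bash
python3 - <<'E'
from h import *
p=bp(); x=.0033
for tip in(-.048,-.053,-.058,-.063,-.067):
    r=env.move_straight(o+F@[x,0,tip+.092],.02,until_force=18); print(r); p=bp(); x=max(x,p[0])
    if r: break
E
```

```text
t 8.89 x 3.14 y -0.12 tip -43.09 | F [ 0.7 -0.5  0.9] gap 0.140
False
t 9.36 x 3.20 y 0.07 tip -47.66 | F [ 1.6 -0.2  6.8] gap 0.143
False
t 9.76 x 3.35 y 0.06 tip -52.83 | F [ 1.3 -0.7  4.7] gap 0.136
False
t 10.16 x 3.53 y 0.02 tip -57.88 | F [2.  0.4 3.8] gap 0.144
False
t 10.56 x 3.71 y -0.04 tip -62.96 | F [ 1.7 -0.   3.7] gap 0.141
False
t 10.91 x 3.86 y -0.01 tip -66.98 | F [ 2.3 -0.6  2.6] gap 0.144
```

```bash
python3 - <<'E'
from h import *
print(env.move_straight(o+F@[.004,0,.017],.015,until_force=12)); p=bp()
env.set_gripper(.4); bp()
env.move_straight(o+F@[p[0],0,p[2]+.08],.15); bp()
for n in("scene","top"): cv2.imwrite(f"pics/{n}2.png",env.read_camera(n))
env.move_straight(env.read_state()["eef_pos"]+[-.08,0,.06],.2)
cv2.imwrite("pics/top3.png",env.read_camera("top"))
t=cv2.imread("pics/top3.png");c=cv2.imread("pics/scene2.png")
cv2.imwrite("pics/m4.png",np.hstack([cv2.resize(c[130:250,230:330],(400,480)),cv2.resize(t[100:220,250:350],(400,480))]))
E
```

```text
True
t 11.21 x 4.04 y -0.04 tip -68.62 | F [ 1.  -0.5  3.7] gap 0.142
t 11.55 x 4.21 y -0.04 tip -68.75 | F [0.3 0.7 0.4] gap 0.402
t 12.23 x 3.65 y 0.02 tip 11.18 | F [-0.8 -0.2 -0.6] gap 0.402
```

View pics/m4.png

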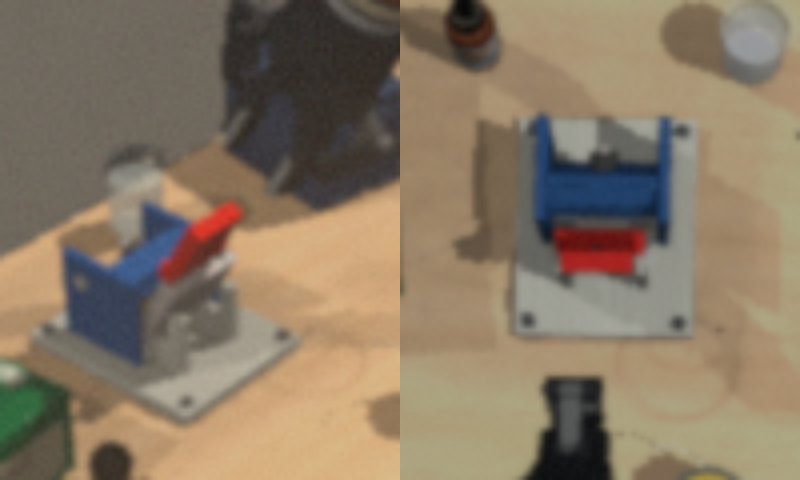

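Red sits home with its handle on the edge, at about (600,250) in the right panel. Now the selector goes to the red tab.

```bash
python3 - <<'E'
from h import *
np.set_printoptions(precision=4,suppress=True)
print("ball", onz("scene",(256.8,246.4),.092), onz("top",(219.5,205),.092))
y=np.radians(-6.1); X=np.array([np.cos(y),np.sin(y),0]); C=np.array([.505,.203,0]); T=tool(X,DOWN)
def sp():
    s=env.read_state(); d=s["eef_pos"]-C; print("t %.2f along %.4f z %.4f"%(s["clock"],d@X,d[2]),s["force"].round(1))
env.set_gripper(0,40)
env.move_pose(C-.085*X+[0,0,.16],T)
print(env.move_straight(C-.085*X+[0,0,.088],.12,until_force=8)); sp()
print(env.move_straight(C-.03*X+[0,0,.088],.06,until_force=15)); sp()
print(env.move_straight(C+.025*X+[0,0,.082],.04,until_force=8)); sp()
env.move_straight(C-.06*X+[0,0,.088],.15)
env.move_straight(C-.12*X+[0,0,.2],.2)
for n in("scene","top"): cv2.imwrite(f"pics/{n}4.png",env.read_camera(n))
t=cv2.imread("pics/top4.png");c=cv2.imread("pics/scene4.png")
cv2.imwrite("pics/m5.png",np.hstack([cv2.resize(c[180:300,220:320],(400,480)),cv2.resize(t[160:250,190:265],(400,480))]))
E
```

```text
ball [0.5093 0.2067 0.092 ] [0.5068 0.2008 0.092 ]
False
t 15.10 along -0.0842 z 0.0887 [-0.  -0.1 -0.2]
False
t 16.17 along -0.0305 z 0.0878 [0.6 0.  0.4]
True
t 17.38 along 0.0193 z 0.0815 [-1.7 -0.3  4.8]
```

View pics/m5.png

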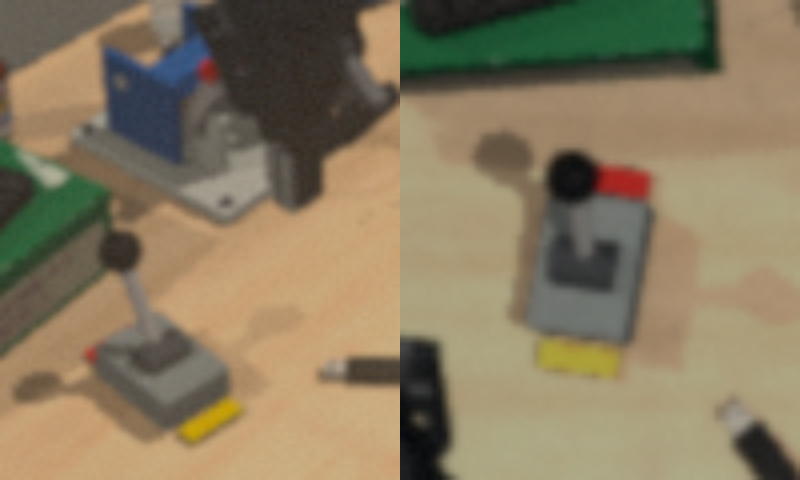

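The ball is now over the red tab, at about (222.4,192.8) in the top image. I'll check the lever travel, the yellow blade, the red handle and the three items to leave alone.

```bash
python3 - <<'E'
from h import *
np.set_printoptions(precision=4,suppress=True)
y=np.radians(-6.1); X=np.array([np.cos(y),np.sin(y),0]); C=np.array([.505,.203,0])
env.move_straight(env.read_state()["eef_pos"]+[-.02,0,.08],.2)
im=env.read_camera("top"); sc=env.read_camera("scene"); cv2.imwrite("pics/top5.png",im); cv2.imwrite("pics/scene5.png",sc)
m=np.zeros(im.shape[:2],np.uint8); m[185:201,212:232]=(im.max(2)<50)[185:201,212:232]*255
c=cv2.minEnclosingCircle(np.argwhere(m)[:,::-1].astype(np.float32)); p=onz("top",c[0],.083); print(c,p,"along",(p-C)@X)
ms=np.zeros(im.shape[:2],np.uint8); ms[233:252,240:260]=(sc.max(2)<50)[233:252,240:260]*255
cs=cv2.minEnclosingCircle(np.argwhere(ms)[:,::-1].astype(np.float32)); p=onz("scene",cs[0],.083); print(cs,p,"along",(p-C)@X, tri(cs[0],c[0]))
a=cv2.imread("pics/top0.png").astype(int)
for nm,(u,v,w,h) in dict(yellow=(418,228,32,25),spool=(312,212,30,30),beaker=(325,98,26,26),bottle=(258,95,20,25)).items():
    print(nm,np.abs(a-im)[v:v+h,u:u+w].mean().round(1))
h=cv2.cvtColor(im,cv2.COLOR_BGR2HSV); k=cv2.inRange(h,(22,130,150),(34,255,255))[230:252,418:448]; print("yellow c",np.argwhere(k).mean(0)[::-1]+[418,230])
cv2.imwrite("pics/m6.png",np.hstack([cv2.resize(sc[120:240,230:430],(800,480))]))
print(env.read_state()["clock"])
E
```

```text
((221.743896484375, 193.28048706054688), 4.622193336486816) [0.5373 0.199  0.083 ] along 0.03249556190613009
((249.5, 244.0), 2.6926822662353516) [0.5363 0.2043 0.083 ] along 0.031009647065951124 (array([0.5388, 0.2006, 0.079 ]), np.float64(0.0023697304947926934))
yellow 3.6
spool 3.9
beaker 3.9
bottle 3.0
yellow c [433.1446 239.1566]
19.5917
```

View pics/m6.png

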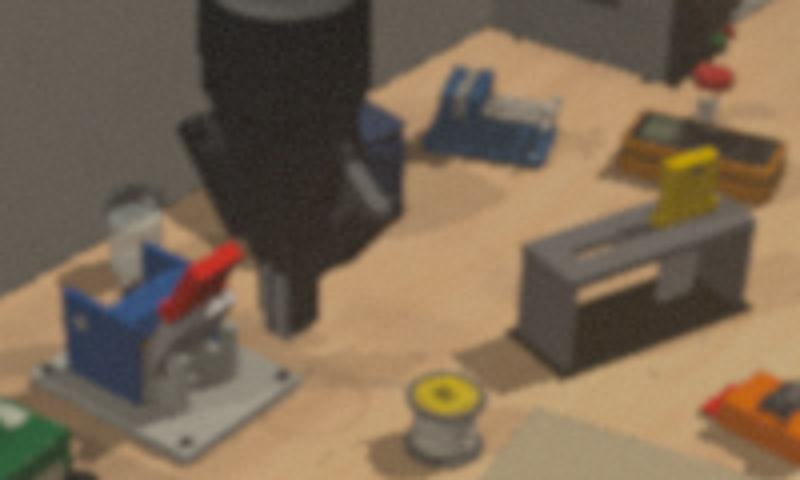

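The ball measures 32 mm over towards red (34 mm is the end, about 24 mm is enough). Yellow hangs undisturbed in the rack, red is home, and the spool, beaker and bottle haven't moved. I'm handing it in.

```bash
python3 -c "
from h import *
print(env.job_done(), env.read_state()['clock'])"
```

```text
the job is handed in; nothing more can be done
the job is handed in; nothing more can be done
```

The job is handed in, verdict not shown: red fits with a light drag and is home in the guide, yellow still hangs in the rack, the selector is over to the red tab, and the last clock reading was 19.6 s of the 69 s allowed.

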